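Clear the offcuts and shut the drawer

TASK

Clear all three wooden offcuts (one in the drawer, one on the shelf top, one on the table) into the grey bin, and slide the drawer fully shut, in any order the work allows. Keep the scoop and the tamper in the drawer, and leave the canister, mug, screw jar and tape measure standing where they are.

Things in the scene. Friction and masses are not known exactly. Their poses are not given: they have to be found in the camera images.
- shelf: Fixed birch plywood shelf. Origin on the table, middle of its front plane; x points into it (away from the robot), y left, z up. Carcass x 0 to 220, y +-200 mm. Top board z 165 to 183, x -35 to 225, y +-210 mm: it overhangs the front by 35 mm. In the front plane a rail hangs from z 165 to 92 mm; the drawer runs below it. Small yaw.
- drawer (a joint): How far the drawer is out, m: 0 = shut (front plate flush with the shelf's front plane), starts 0.125 to 0.155, stop 0.17. Slides along shelf -x, takes about 2 N, stays where left. Inside 336 mm wide; floor at z 34 mm; 15 mm front plate and side walls rise to z 78 mm. It cannot shut with lap_end in it (taller than the gap under the rail).
- drawer_pull (a point): Centre of the robot-side face of the turned wooden drawer pull (36 mm diameter, middle of the drawer, 50 mm above the table, standing 28 mm proud of the front plate). Axes as the shelf's.
- drawer_floor (a point): Middle of the drawer's inner floor, 107 mm behind the outer face of the front plate, 34 mm above the table. Moves with the drawer. Axes as the shelf's.
- lap_end: Offcut: stepped birch batten end, lying in the open part of the drawer close to the shelf's front, partly under the overhanging board. 66 long (x), 36 wide (y, flat parallel sides), 38 mm high, and 60 mm high over x -33 to +9. Origin: centre of its underside. About 90 g. Yaw within 0.2 rad of the shelf's, tall part towards the robot.
- strip: Offcut: flat birch batten piece, 110 (x) by 40 (y) by 25 mm high, lying on the shelf's top board between the canister and the mug. Origin: centre of its underside. About 70 g.
- plank: Offcut: flat plywood piece, 150 (x) by 54 (y) by 22 mm high, lying on the table to one side of the shelf. Origin: centre of its underside. About 120 g.
- bin: Fixed grey open bin on the table, to the left or to the right of the shelf (the plank is on the other side). Outside 250 (x) by 190 (y) by 130 mm high, walls 6 mm. Origin: centre of its underside.
- bin_in (a point): Centre of the bin's inner floor, 6 mm above the table; axes as the bin's.
- scoop: Aluminium scoop lying in the drawer, about 120 mm long along x (bowl 40 mm across, 60 mm long, at its -x end), 40 mm high. Origin: on the floor under it, 75 mm behind the bowl's mouth. Belongs in the drawer.
- tamper: Turned wooden tamper lying in the drawer along x, 112 mm long, 42 mm across. Origin: underside, at the middle. Belongs in the drawer.
- canister: Cream ceramic canister with knobbed lid, standing on the shelf's top board; 100 mm diameter, 128 mm high. Origin: centre of its underside.
- mug: Glass mug standing on the shelf's top board; 80 mm diameter plus a handle at its +y, 92 mm high. Origin: centre of its underside.
- screws: Glass jar of screws standing on the table; 64 mm diameter, 60 mm high. Origin: centre of its underside.
- tape: Black tape measure on the table, 70 by 45 by 65 mm high. Origin: centre of its underside.

How it is judged (in metres and radians):
At the end, for the whole second after the job is handed in: All three offcuts rest in the bin (origins inside its walls, at most 120 mm above its inner floor, under 0.03 m/s); drawer out by less than 12 mm; scoop and tamper still on the drawer floor (origins within 100 mm in x, 170 mm in y of its middle, under 45 mm up) (x of lap_end in the frame of bin_in between -0.12 and 0.12 m and y of lap_end in the frame of bin_in between -0.09 and 0.09 m and z of lap_end in the frame of bin_in between -0.01 and 0.12 m and linear speed of each of lap_end, strip, plank below 0.03 m/s and x of strip in the frame of bin_in between -0.12 and 0.12 m and y of strip in the frame of bin_in between -0.09 and 0.09 m and z of strip in the frame of bin_in between -0.01 and 0.12 m and x of plank in the frame of bin_in between -0.12 and 0.12 m and y of plank in the frame of bin_in between -0.09 and 0.09 m and z of plank in the frame of bin_in between -0.01 and 0.12 m and value of joint drawer below 0.012 m and x of scoop in the frame of drawer_floor between -0.1 and 0.1 m and y of scoop in the frame of drawer_floor between -0.17 and 0.17 m and z of scoop in the frame of drawer_floor between -0.01 and 0.045 m and x of tamper in the frame of drawer_floor between -0.1 and 0.1 m and y of tamper in the frame of drawer_floor between -0.17 and 0.17 m and z of tamper in the frame of drawer_floor between -0.01 and 0.045 m); the robot touches nothing.
It fails at once if the ceramic canister is moved by more than 30 mm or tipped by more than 0.35 rad (distance of canister from where it was at the start of the episode above 0.03 m or angle between canister's own z axis and vertical above 0.35 rad).
It fails at once if the glass mug is moved by more than 30 mm or tipped by more than 0.35 rad (distance of mug from where it was at the start of the episode above 0.03 m or angle between mug's own z axis and vertical above 0.35 rad).
It fails at once if the jar of screws is moved by more than 30 mm or tipped by more than 0.35 rad (distance of screws from where it was at the start of the episode above 0.03 m or angle between screws's own z axis and vertical above 0.35 rad).
It fails at once if the tape measure is moved by more than 30 mm or tipped by more than 0.35 rad (distance of tape from where it was at the start of the episode above 0.03 m or angle between tape's own z axis and vertical above 0.35 rad).
It also fails if it takes over 72 s, if anything falls off the work surface, if the arm or the gripper's body presses on something with over 40 N, if the wrist force passes 120 N, or if a joint passes its speed limit or range.

ROBOT

A 6-joint arm with a two-finger parallel gripper is mounted at the origin on the work surface. World frame = base frame: x ahead of the robot, y to its left, z up, the work surface at z = 0. Lengths are in m, angles in degrees, forces in N, time in s.
With the tool pointing down it reaches from about 0.325 to 0.85 m from the base axis. Payload 15.5 kg.
Tool frame: the origin (TCP) lies at the very end of the fingers, on their centre line; the grasp point (between the pads) lies arm.grip_depth behind it (arm.grip_depth is the distance from the TCP to the grasp point, in m); z points along the fingers, y is the line along which they close (so a half turn about z gives the same grasp; the last joint's range is limited). The gripper opens to 91 mm and grips with 3 to 60 N. Pads are 32 mm wide; open, the fingers measure 118 mm over their backs; the gripper's body (76 mm by 178 mm) begins 60 mm behind the grasp point.
Start: joints at [-82.133, 28.281, 77.091, -0, 74.628, -5.472], TCP at [0.144, -0.608, 0.214] pointing down, gripper open.
Joint ranges: [-166.48, 166.48], [-47.26, 123.95], [12.59, 153.08], [-70.14, 250.14], [6.76, 159.57], [-176.63, 176.63]. Speed limits (degrees/s): [108.29, 108.29, 147.25, 172.46, 172.46, 172.46].

INTERFACE

Orientations are given as a 3x3 rotation matrix whose columns are the frame's x, y, z axes.
In Python, from rig import arm gives the robot as it stands. Calls block until the motion is done:
- arm.move_to(position, orientation): joint-space move of the TCP to a pose.
- arm.move_l(position, orientation=None, feed=0.15): straight line of the TCP; orientation=None keeps the orientation; feed is the mean speed in m/s.
- arm.move_joints(angles): joint-space move.
- arm.grip(opening): finger opening in m; the grip force is fixed at half the most; returns when the fingers have stopped.
- arm.sleep(seconds).
- arm.solve_ik(position, orientation): joint angles nearest the present ones, or None.
- arm.snapshot(name): name is "side" or "top"; returns the picture (480x640x3 uint8, red, green, blue); there is no depth.
- arm.get_calibration(name): a dict with "intrinsics" (3x3 intrinsics, pixels), "cam_to_world" (4x4, takes a point from camera to world coordinates). Camera axes: x right, y down, z forward; pixel columns grow to the right and rows downward; lengths in m; the calibration is good to about 2 mm. A picture is of the moment at which its call begins. get_calibration takes no time and is no camera call.
A pose or a line that the arm cannot do raises arm.Unreachable and nothing moves.
- arm.sign_off(): hands the job in; it is judged then, once.
Readings, each from a call of its own:
- arm.current_t(): time.
- arm.current_joint_positions(): joint angles.
- arm.current_dq(): joint speeds.
- arm.current_tau(): joint torques, N m.
- arm.current_ee_pos(): TCP position.
- arm.current_tool_rot(): TCP orientation.
- arm.current_force(): force on the tool from outside, world axes, zero at the start.
- arm.current_torque(): the same for the moment, N m.
- arm.current_width(): finger opening in m.
- arm.current_grasp_force(): force on a finger pad.
Only numpy, scipy, OpenCV 4.12 (cv2) and the standard library are available. Lean on these libraries where they do the work, as an engineer would, in place of code of your own. Each camera call takes 0.05 s, during which the arm holds its last target. There are 200 camera calls.

## Working session

There is one attempt and no reset: what is moved stays moved. The work goes in short steps, each a Python script; the robot and the scene stay as the last script left them, time stands still between calls to the robot, and variables do not carry over. Pictures are saved under pics/ and viewed, at most 10 in all, crops included, and the job is handed in when it is done.

```bash
ls; mkdir -p pics; python3 - <<'E'
from rig import arm
import cv2,numpy as np
np.set_printoptions(precision=4,suppress=True)
for n in("side","top"):
    cv2.imwrite(f"pics/{n}0.png",arm.snapshot(n)[:,:,::-1]); c=arm.get_calibration(n); print(n,c["intrinsics"],c["cam_to_world"])
print(arm.grip_depth,arm.current_tool_rot(),arm.current_t())
E
```

```text
pics
side [[491.9871   0.     321.598 ]
 [  0.     491.9871 233.5817]
 [  0.       0.       1.    ]] [[ 0.6575  0.7168 -0.2319  0.8197]
 [ 0.7534 -0.6228  0.211  -0.19  ]
 [ 0.0068 -0.3135 -0.9496  1.0573]
 [ 0.      0.      0.      1.    ]]
top [[474.6127   0.     319.625 ]
 [  0.     474.6127 240.8272]
 [  0.       0.       1.    ]] [[ 0.0065 -0.9937  0.1115  0.4998]
 [-0.9999 -0.0076 -0.009   0.0032]
 [ 0.0098 -0.1114 -0.9937  1.0033]
 [ 0.      0.      0.      1.    ]]
0.0188 [[ 0.973   0.2307 -0.0001]
 [ 0.2307 -0.973   0.0011]
 [ 0.0001 -0.0011 -1.    ]] 0.1
```

View pics/side0.png

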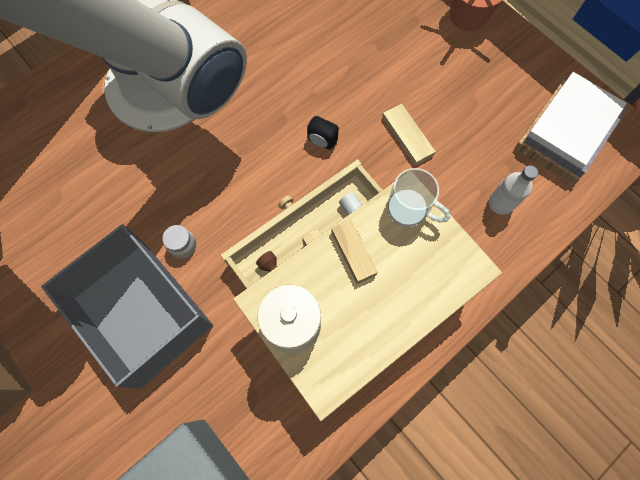

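View pics/top0.png

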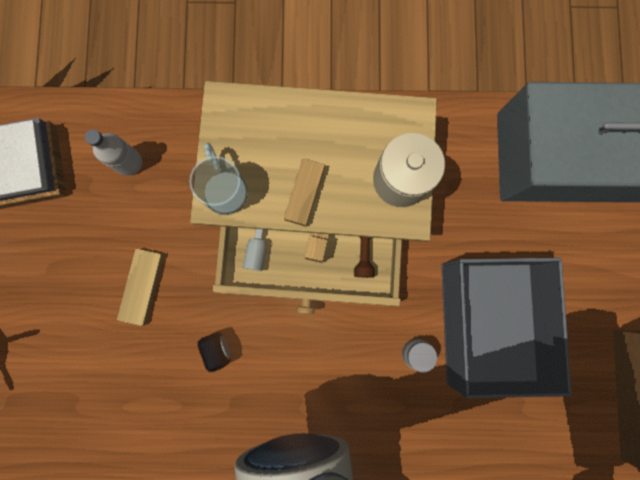

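The side view shows the plank (about 408,134), strip (353,250), lap_end (311,238), pull (286,202), screws (178,240) and tape (322,132). In the top view the same things are at plank (140,287), strip (305,191), lap_end (317,247), bin (507,327), pull (306,305). I'll take enlarged crops to find corners.

```bash
python3 - <<'E'
import cv2
a=cv2.imread("pics/top0.png")[140:340,190:450]; cv2.imwrite("pics/t1.png",cv2.resize(a,None,fx=3,fy=3,interpolation=cv2.INTER_CUBIC))
a=cv2.imread("pics/side0.png")[90:290,210:470]; cv2.imwrite("pics/s1.png",cv2.resize(a,None,fx=3,fy=3,interpolation=cv2.INTER_CUBIC))
E
```

```text
(no output)
```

View pics/t1.png

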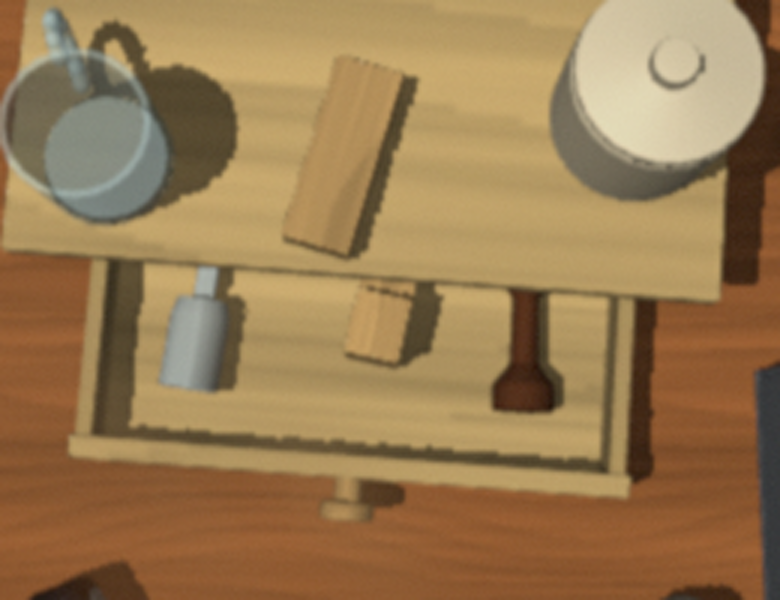

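View pics/s1.png

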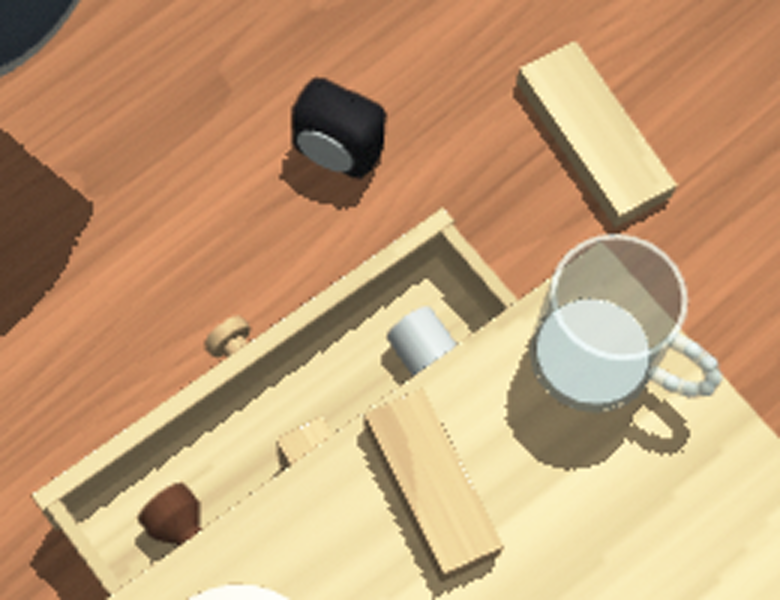

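Top crop (3×): strip top corners are near (286,237),(350,254),(405,75),(341,57), the lap_end tall top is near (345,352),(400,365),(412,292),(360,285), and the pull face is at (346,510). Side crop: strip (366,412),(422,390),(500,545),(443,572), plank (518,72),(577,42),(676,188),(618,218), lap_end near corners (278,440),(318,418). Next step is triangulation.

```bash
cat > vis.py <<'E'
from rig import arm
import cv2,numpy as np
np.set_printoptions(precision=4,suppress=True)
C={n:arm.get_calibration(n) for n in("side","top")}
P={n:c["intrinsics"]@np.linalg.inv(c["cam_to_world"])[:3] for n,c in C.items()}
def tri(t,s):
    X=cv2.triangulatePoints(P["top"],P["side"],np.float64(t).reshape(-1,2).T,np.float64(s).reshape(-1,2).T);return (X[:3]/X[3]).T
def plane(n,px,z):
    c=C[n];d=np.c_[np.float64(px).reshape(-1,2),np.ones(len(np.reshape(px,(-1,2))))]@np.linalg.inv(c["intrinsics"]).T@c["cam_to_world"][:3,:3].T
    o=c["cam_to_world"][:3,3];return o+d*((z-o[2])/d[:,2:])
def proj(n,X): q=np.atleast_2d(np.c_[np.atleast_2d(X),np.ones(len(np.atleast_2d(X)))])@P[n].T; return q[:,:2]/q[:,2:]
T=lambda a:np.float64(a)/3+[190,140]
S=lambda a:np.float64(a)/3+[210,90]
E
python3 - <<'E'
from vis import *
from math import degrees,atan2
def show(n,t,s,z):
    X=tri(t,s);print(n,"tri\n",X)
    for v,p in(("top",t),("side",s)):
        Q=plane(v,p,z);e=((Q[2]+Q[3])-(Q[0]+Q[1]))/2;print("  ",v,"ctr",Q.mean(0)[:2],"len",np.linalg.norm(e),"wid",np.linalg.norm(Q[1]-Q[0]),"yaw",degrees(atan2(e[1],e[0])))
# order: near-left, near-right, far-right, far-left
show("strip",T([(286,237),(350,254),(405,75),(341,57)]),S([(422,390),(366,412),(443,572),(500,545)]),.208)
show("plank",np.array([(118,320),(142,324),(161,253),(136,250)]),S([(577,42),(518,72),(618,218),(676,188)]),.022)
show("bin",np.array([(466,396),(568,394),(561,259),(462,259)]),np.array([(124,226),(42,288),(119,386),(211,325)]),.13)
q=plane("top",[(205,83),(437,98),(430,240),(191,222)],.183);print("board",q)
q=plane("side",[(235,296),(321,420),(500,270)],.183);print("board side",q)
t=T([(345,352),(400,365),(412,292),(360,285)]);print("lap",tri(t[:2],S([(318,418),(278,440)])),plane("top",t,.094))
print("front plate top outer corners",tri(T([(70,445),(629,485)]),S([(445,210),(34,495)])),plane("top",T([(70,445),(629,485)]),.078))
print("pull",tri(T([(346,512)]),S([(225,337)])))
print("screws",plane("top",[(421,357)],.06),plane("side",[(176,237)],.06)," tape",tri([(212,350)],[(323,128)]))
print("scoop/tamper",plane("top",T([(190,385),(522,405)]),.06))
print("canister lid",tri(T([(677,62)]),[(288,313)]),"mug rim",tri(T([(77,122)]),S([(618,297)])))
E
```

```text
strip tri
 [[ 0.6266  0.0556  0.2066]
 [ 0.6163  0.019   0.2124]
 [ 0.7198 -0.0117  0.2101]
 [ 0.73    0.0248  0.21  ]]
   top ctr [0.6731 0.0211] len 0.10845521974361226 wid 0.03742095870528736 yaw -16.18325751209288
   side ctr [0.6733 0.0231] len 0.1079126973686861 wid 0.037225245225698166 yaw -16.77632167222923
plank tri
 [[0.4455 0.4045 0.0228]
 [0.436  0.352  0.0236]
 [0.5812 0.3202 0.0249]
 [0.589  0.3782 0.0121]]
   top ctr [0.5128 0.3635] len 0.1473952448336985 wid 0.049637981969759805 yaw -12.058935391403695
   side ctr [0.5129 0.3628] len 0.14890931676595884 wid 0.056388902333343094 yaw -12.31451196186063
bin tri
 [[ 0.3183 -0.2713  0.1208]
 [ 0.3209 -0.4605  0.1181]
 [ 0.5691 -0.451   0.1274]
 [ 0.5763 -0.2699  0.0921]]
   top ctr [ 0.4444 -0.3604] len 0.24443055274634692 wid 0.18388698732820272 yaw 0.11081096089218312
   side ctr [ 0.4536 -0.3587] len 0.2581172317036059 wid 0.18821138172641544 yaw 2.4912165550885668
board [[ 0.8764  0.2042  0.183 ]
 [ 0.8527 -0.2143  0.183 ]
 [ 0.5947 -0.1967  0.183 ]
 [ 0.6231  0.2201  0.183 ]]
board side [[ 0.5932 -0.1905  0.183 ]
 [ 0.8516 -0.2112  0.183 ]
 [ 0.8734  0.2048  0.183 ]]
lap [[ 0.5695  0.0224  0.0916]
 [ 0.5626 -0.0109  0.0924]] [[ 0.5696  0.0228  0.094 ]
 [ 0.5616 -0.0124  0.094 ]
 [ 0.6086 -0.0199  0.094 ]
 [ 0.6129  0.0136  0.094 ]]
front plate top outer corners [[ 0.509   0.197   0.09  ]
 [ 0.4859 -0.159   0.0938]] [[ 0.5094  0.2     0.078 ]
 [ 0.4861 -0.161   0.078 ]]
pull [[0.4664 0.0215 0.0491]]
screws [[ 0.379  -0.2046  0.06  ]] [[ 0.379 -0.207  0.06 ]]  tape [[0.3907 0.1994 0.0698]]
scoop/tamper [[ 0.5496  0.1259  0.06  ]
 [ 0.5379 -0.0939  0.06  ]]
canister lid [[ 0.6995 -0.1461  0.3111]] mug rim [[0.6747 0.1597 0.2761]]
```

```bash
cat > h.py <<'E'
from vis import *
def R(yaw,tilt=0):
    a,t=np.radians(yaw),np.radians(tilt);f=np.array([np.cos(a),np.sin(a),0]);u=np.array([0,0,1.])
    z=np.sin(t)*f-np.cos(t)*u;x=np.cos(t)*f+np.sin(t)*u;return np.c_[x,np.cross(z,x),z]
def st(m=""): print(m,"t",round(arm.current_t(),2),"tcp",arm.current_ee_pos(),"F",arm.current_force(),"w",round(arm.current_width(),4),"gf",round(arm.current_grasp_force(),1),flush=True)
def snap(n,f): cv2.imwrite(f"pics/{f}.png",arm.snapshot(n)[:,:,::-1])
BIN=np.array([.449,-.360])
GD=arm.grip_depth
LAP=np.array([.587,.001,.080])   # grasp point
E
python3 - <<'E'
from h import *
for n,p,r in [("strip",(.673,.022,.195),R(-16.5)),("strip up",(.673,.022,.38),R(-16.5)),("bin",(.449,-.4,.1),R(0)),("bin up",(.449,-.36,.33),R(0)),
 ("lap",LAP+GD*R(-11,30)[:,2],R(-11,30)),("lapup",LAP+GD*R(-11,30)[:,2]+[-.05,0,.2],R(-11,30)),("plank",(.513,.363,.006),R(-12.2)),("push0",(.42,.025,.04),R(-3.9,45)),("push1",(.605,.01,.04),R(-3.9,45))]:
    q=arm.solve_ik(np.array(p),r);print(n,None if q is None else np.array(q))
arm.grip(.070)
arm.move_to([.449,-.36,.33],R(-5)); arm.move_l([.673,.022,.38],R(-16.5),feed=.3)
arm.move_l([.673,.022,.23],feed=.2);st("above");arm.move_l([.673,.022,.195],feed=.08);st("down")
arm.grip(.02);st("gripped")
arm.move_l([.673,.022,.38],feed=.2);st("up");snap("side","strip_up")
E
```

```text
strip [ -3.2057  33.2026  70.9492  -0.      75.8482 103.2943]
strip up [ -3.2057  27.1587  53.6432  -0.      99.1981 103.2943]
bin [-47.3849  33.7028  87.5946  -0.      58.7026  42.6151]
bin up [-44.6663  19.0486  73.9821  -0.      86.9693  45.3337]
lap None
lapup [ -4.1238   7.7182 109.1425  -6.2307  33.474  101.1656]
plank [ 29.8413  42.7469  86.9399  -0.      50.3132 132.0413]
push0 None
push1 [ -5.2758  43.8881 127.8607 178.3741  36.7516 -89.67  ]
above t 4.67 tcp [0.6736 0.0217 0.2313] F [0.6801 0.1521 0.3678] w 0.0699 gf 0.0
down t 5.26 tcp [0.6731 0.022  0.1952] F [ 0.0749 -0.1261  0.0885] w 0.0701 gf 0.0
gripped t 5.83 tcp [0.6731 0.022  0.1952] F [-0.1984  0.3862  1.6413] w 0.0397 gf 30.0
up t 6.9 tcp [0.6726 0.022  0.3787] F [ 0.8047  0.0768 -0.4017] w 0.0397 gf 30.0
```

```bash
python3 - <<'E'
from h import *
arm.move_l([.449,-.40,.33],R(0),feed=.35);arm.move_l([.449,-.40,.105],feed=.25);st("bin")
arm.grip(.07);arm.move_l([.449,-.40,.33],feed=.3);st("released")
def s(n,p,r):
    q=arm.solve_ik(np.array(p),r);print(n,None if q is None else np.array(q).round(1))
for t in range(10,65,5):
    r=R(-11,t);g=np.array([.583,.002,.08]);s(f"lap {t}",g+GD*r[:,2],r);s("   back",g+GD*r[:,2]+[-.04,.004,.015],r);s("   up",g+GD*r[:,2]+[-.045,.004,.15],r)
for t in range(10,75,10):
    s(f"push0 {t}",(.43,.024,.04),R(-3.9,t));s("   push1",(.605,.01,.04),R(-3.9,t))
E
```

```text
bin t 9.53 tcp [ 0.4497 -0.4003  0.1062] F [ 0.6469 -0.5581 -0.7829] w 0.0398 gf 30.0
released t 11.06 tcp [ 0.4485 -0.3995  0.3284] F [ 0.1881  0.3422 -0.8689] w 0.0699 gf 0.0
lap 10 [ -5.1  32.8 100.4  -1.7  36.8  97.2]
   back [ -5.   29.2 105.3  -1.8  35.5  97.3]
   up [-5.1 17.3 97.4 -1.2 55.4 96.5]
lap 15 [ -4.7  32.  104.6  -3.4  28.6  99. ]
   back [ -4.7  28.4 109.4  -3.6  27.3  99.3]
   up [ -4.7  15.6 101.3  -2.2  48.2  97.5]
lap 20 [ -4.4  31.6 108.7  -6.6  19.9 102.5]
   back [ -4.2  28.1 113.5  -7.2  18.7 103.2]
   up [ -4.3  14.1 105.3  -3.5  40.7  99. ]
lap 25 [ -4.   31.8 112.7 -15.6  11.1 111.7]
   back [ -3.8  28.3 117.5 -18.2   9.8 114.4]
   up [ -3.8  13.1 109.3  -5.6  32.9 101.2]
lap 30 None
   back None
   up [ -3.3  12.4 113.4  -9.2  24.7 105. ]
lap 35 [  -3.1   34.   120.6  206.1   10.4 -109.2]
   back [  -2.8   31.   125.5  202.9   12.2 -105.7]
   up [ -2.8  12.3 117.4 -17.   16.3 113.1]
lap 40 [ -2.6  36.3 124.3 195.3  21.  -97.8]
   back [ -2.2  33.7 129.4 194.3  23.4 -96.4]
   up [ -2.2  12.8 121.5 -43.1   8.3 139.5]
lap 45 [ -2.1  39.5 127.8 191.8  32.5 
[... 267 characters left out ...]
.8 189.7  57.5 -89.5]
   back [ -0.3  49.  139.9 189.8  63.8 -88.1]
   up [ -0.3  19.8 133.6 198.2  29.2 -99.8]
lap 60 [ -0.5  54.6 136.2 189.7  70.6 -87.9]
   back [  0.3  56.5 142.8 190.   79.  -86.2]
   up [  0.4  24.7 137.5 194.6  42.6 -95.1]
push0 10 [ -4.9  28.5 122.9   0.5  18.6  88.5]
   push1 [-4.8 35.8 98.7  0.3 35.5 88.9]
push0 20 None
   push1 [ -4.9  34.6 107.6   1.1  17.7  88. ]
push0 30 [ -5.4  37.2 141.8 178.5  29.1 -90. ]
   push1 None
push0 40 None
   push1 [ -5.2  40.3 124.2 178.   24.5 -89.2]
push0 50 None
   push1 [ -5.4  48.5 131.2 178.5  49.7 -90. ]
push0 60 None
   push1 [ -5.5  60.5 136.2 178.5  76.7 -90.5]
push0 70 None
   push1 [ -5.7  73.6 138.2 178.3 101.8 -91. ]
```

```bash
python3 - <<'E'
from h import *
r=R(-11,20);g=np.array([.581,.0025,.077])+GD*r[:,2]
arm.move_l(g+[-.045,.004,.20],r,feed=.35)
arm.move_l(g+[-.02,.002,.06],feed=.2);snap("top","lapA");arm.move_l(g,feed=.08);st("at lap")
arm.grip(.02);st("grip")
if arm.current_width()>.03:
    arm.move_l(g+[-.002,0,.010],feed=.08);arm.move_l(g+[-.038,.004,.018],feed=.1);st("back")
    arm.move_l(g+[-.045,.004,.22],feed=.25);st("up");snap("top","lapB");snap("side","lapC")
E
python3 -c "
import cv2,numpy as np
cv2.imwrite('pics/m1.png',np.hstack([cv2.imread('pics/lapA.png')[80:420,160:560],cv2.imread('pics/lapC.png')[60:400,0:400]]))"
```

```text
at lap t 14.43 tcp [0.5874 0.0013 0.0596] F [ 0.1136  0.2831 -0.1543] w 0.0698 gf 0.0
grip t 15.04 tcp [0.5873 0.0013 0.0594] F [-1.9517  0.6802  3.959 ] w 0.0359 gf 30.0
back t 15.84 tcp [0.5498 0.0052 0.0775] F [ 0.2774  0.5672 -1.4027] w 0.0359 gf 30.0
up t 16.8 tcp [0.5419 0.0053 0.278 ] F [-0.1509  0.3379 -1.9437] w 0.0358 gf 30.0
```

View pics/m1.png

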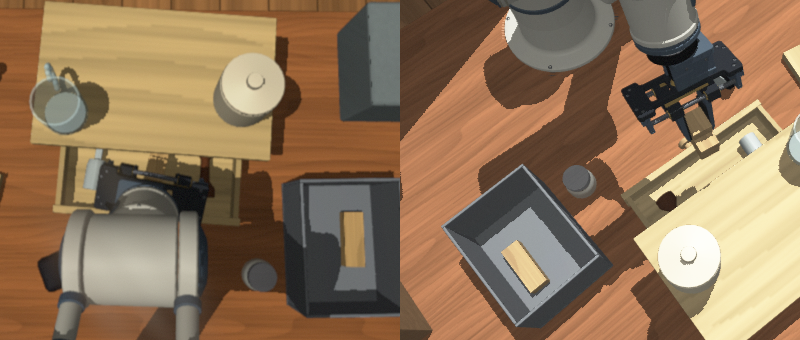

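The picture shows the strip flat in the bin (513,320 in the full top view), lap_end held clear of the drawer, and the canister, mug, scoop and tamper undisturbed. Next: lap_end into the bin, then the plank.

```bash
python3 - <<'E'
from h import *
r=R(0,20)
def tryl(p,r=None,feed=.3):
    try: arm.move_l(p,r,feed=feed)
    except arm.Unreachable as e: print("unreach",p,e); arm.move_to(p,r if r is not None else arm.current_tool_rot())
tryl([.36,-.325,.30],r);tryl([.36,-.325,.095],r,.2);st("bin")
arm.grip(.07);tryl([.37,-.325,.33],r,.3);st("rel");snap("top","lapD")
tryl([.513,.363,.30],R(-12.2),.45)
arm.grip(.085);arm.move_l([.513,.363,.05],feed=.25);arm.move_l([.513,.363,.006],feed=.08);st("plank");arm.grip(.03);st("grip")
if arm.current_width()>.045:
    arm.move_l([.513,.363,.30],feed=.25);st("up");tryl([.485,-.322,.30],R(0),.45);snap("side","plkB")
E
python3 -c "
import cv2,numpy as np
cv2.imwrite('pics/m2.png',np.hstack([cv2.imread('pics/lapD.png')[80:420,200:600],cv2.imread('pics/plkB.png')[60:400,0:400]]))"
```

```text
bin t 19.69 tcp [ 0.3603 -0.3252  0.0957] F [ 0.4266 -0.9634 -0.376 ] w 0.0359 gf 30.0
rel t 21.31 tcp [ 0.3696 -0.3244  0.3286] F [ 0.1532  0.3716 -1.1859] w 0.0699 gf 0.0
plank t 26.64 tcp [0.5131 0.363  0.0059] F [-0.0744 -0.1529  0.2765] w 0.0851 gf 0.0
grip t 27.23 tcp [0.5132 0.3631 0.0062] F [-0.8688 -0.2862  3.6168] w 0.0537 gf 30.0
up t 28.55 tcp [0.5125 0.3627 0.2987] F [ 1.1058 -0.5577 -2.7973] w 0.0539 gf 30.0
```

View pics/m2.png

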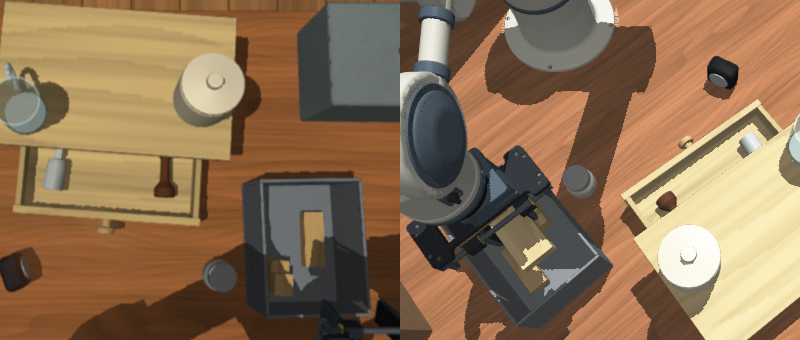

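Lap_end is in the bin at the near end and the plank is held over it. Now release the plank and push the drawer shut.

```bash
python3 - <<'E'
from h import *
arm.move_l([.488,-.322,.08],feed=.2);st("bin");arm.grip(.075);arm.move_l([.488,-.322,.30],feed=.3);st("rel");snap("top","binE")
arm.grip(0.0)
d=np.array([np.cos(np.radians(-3.9)),np.sin(np.radians(-3.9)),0])
p0=np.array([.4664,.0215,.042])
arm.move_l(p0-.05*d+[0,0,.18],R(-3.9,10),feed=.4);arm.move_l(p0-.05*d,feed=.2);st("before pull")
arm.move_l(p0+.09*d,R(-3.9,20),feed=.12);st("push")
for k in np.arange(.10,.150,.006):
    arm.move_l(p0+k*d,feed=.06);F=arm.current_force();print(round(k,3),F,arm.current_ee_pos())
    if F[0]<-9: break
snap("top","shutT");snap("side","shutS");st("end")
E
python3 -c "
import cv2,numpy as np
cv2.imwrite('pics/m3.png',np.hstack([cv2.imread('pics/shutT.png')[80:420,200:600],cv2.imread('pics/shutS.png')[60:400,0:400]]))"
```

```text
bin t 31.82 tcp [ 0.4874 -0.3218  0.0805] F [-3.4063  1.2723 -4.0684] w 0.0541 gf 30.0
rel t 33.23 tcp [ 0.4874 -0.3216  0.2985] F [ 0.3924  0.1445 -0.0884] w 0.0752 gf 0.0
before pull t 36.91 tcp [0.4169 0.0246 0.0425] F [-0.5709 -0.5328  0.1954] w 0.0004 gf 0.0
push t 38.23 tcp [0.5559 0.0154 0.0421] F [ 0.1743 -0.4866  0.0699] w 0.0007 gf 0.0
0.1 [ 0.0084 -0.6601  0.0781] [0.5666 0.0147 0.0422]
0.106 [0.3101 0.0131 0.1797] [0.5726 0.0142 0.0421]
0.112 [-0.5142 -0.2173  0.4036] [0.5787 0.0138 0.0421]
0.118 [-0.1056 -0.0539  0.0644] [0.5847 0.0134 0.0421]
0.124 [-0.2696  0.2224 -0.2196] [0.5907 0.013  0.0421]
0.13 [0.646  0.1117 1.3131] [0.5967 0.0126 0.0421]
0.136 [-12.7267  -0.1263   5.4432] [0.5998 0.0125 0.0411]
end t 40.14 tcp [0.5998 0.0125 0.0411] F [-11.4004  -0.0313   5.2454] w 0.0004 gf 6.1
```

View pics/m3.png

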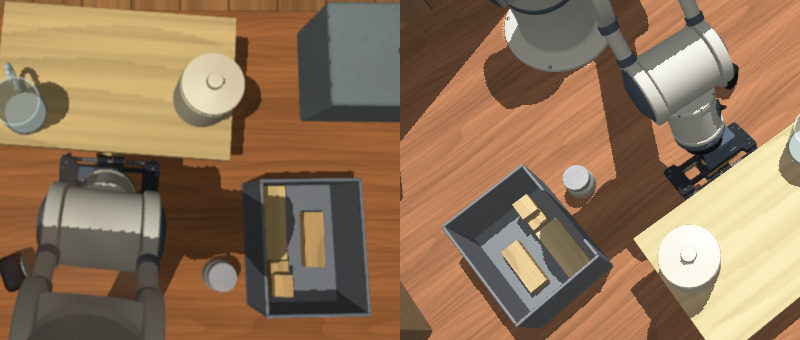

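The push stopped at 12.7 N with the TCP at x 0.600, about where a shut drawer should stop it (0.601). All three offcuts are in the bin. I'll back off and measure the pull.

```bash
python3 - <<'E'
from h import *
d=np.array([.9977,-.068,0]);p=np.array(arm.current_ee_pos())
arm.move_l(p-.06*d,R(-3.9,15),feed=.15);arm.move_l(p-.10*d+[0,0,.25],R(-3.9,10),feed=.3)
arm.move_l([.36,-.2,.35],R(0),feed=.4);arm.move_to([.144,-.608,.25],R(13));st();snap("top","endT");snap("side","endS")
for n in(0,.016):
    X=np.array([.644,.009,.05])-(.028+n)*d;print("pull face px if out",n,proj("top",X),proj("side",X))
X=np.array([.644,.009,.078]);print(proj("top",X))
a,b=cv2.imread("pics/endT.png"),cv2.imread("pics/endS.png")
o=cv2.resize(a[180:400,190:390],None,fx=2,fy=2);o2=b[60:500,0:470];o2=cv2.resize(o2,(400,int(o2.shape[0]*400/470)))
c=np.zeros((440,800,3),np.uint8);c[:,:400]=o;c[:o2.shape[0],400:]=o2;cv2.imwrite("pics/m4.png",c)
E
```

```text
t 44.35 tcp [ 0.1451 -0.6075  0.2504] F [-0.5745 -0.7321 -1.2382] w 0.0002 gf 0.0
pull face px if out 0 [[311.5866 236.1587]] [[326.551  254.5796]]
pull face px if out 0.016 [[310.9812 244.0012]] [[321.9986 248.8222]]
[[312.5721 220.3773]]
```

View pics/m4.png

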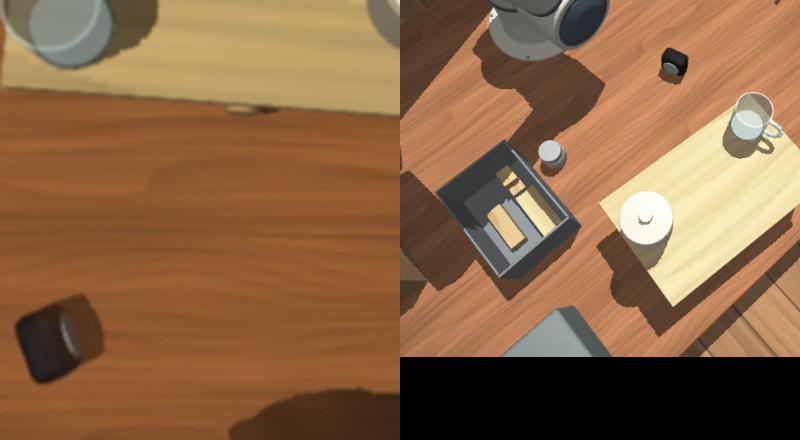

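The pull face is at top pixel (312,235), against a prediction of 236 for shut and 244 for 16 mm out, so the drawer is shut. The offcuts are in the bin and everything else is in place.

```bash
python3 -c "
from rig import arm
print(arm.sign_off(),arm.current_t())"
```

```text
the job is handed in; nothing more can be done
the job is handed in; nothing more can be done
```

I handed the job in after about 45 s: all three offcuts are in the bin, the drawer measures shut to within about 2 mm, and the scoop and tamper should still be in it (last seen there before the push); no judging result came back.

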